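# Clip a stage plate to the sloping inspection stand

### The arm

A 6-joint arm with a two-finger parallel gripper is mounted at the origin on the work surface. World frame = base frame: x ahead of the robot, y to its left, z up, the work surface at z = 0. Lengths are in m, angles in rad, forces in N, time in s.
With the tool pointing down it reaches from about 0.425 to 0.95 m from the base axis. Payload 3.5 kg.
Tool frame: the origin (TCP) lies at the very end of the fingers, on their centre line; the grasp point (between the pads) lies 19 mm behind it; z points along the fingers, x is the direction in which the jaws open and shut, and the axes are right-handed (so a half turn about z gives the same grasp; the last joint's range is limited). The gripper opens to 85 mm and grips with 20 to 120 N. Pads are 22 mm wide; open, the fingers measure 114 mm over their backs; the gripper's body (76 mm by 85 mm) begins 54 mm behind the grasp point. The pads swing forward as they close: fully open they stand 13 mm farther back than shut.
Start: joints at [1.049, 0.286, 1.577, -0, 1.279, -0.15], TCP at [0.245, 0.629, 0.231] pointing down, gripper open.
Joint ranges: [-2.77, 2.77], [-0.9, 2.22], [0.21, 2.48], [-1.53, 4.67], [0.24, 2.81], [-2.84, 2.84]. Speed limits (rad/s): [2.79, 2.79, 3.14, 3.14, 3.14, 3.14].

### API

Orientations are given as a unit quaternion [x, y, z, w].
In Python, from workcell import ctrl gives the robot as it stands.
- The arm moves only by the shell command python3 -m inch 'ROWS' [FORCE]. ROWS is JSON, one flat list of numbers, 5 for each row, row after row: the shift along the tool's x, y, z in mm, then the turn about the tool's z in degrees, then the opening, from 0 (shut) to 1 (fully open). In form: [x, y, z, turn, fingers, x, y, z, turn, fingers, ...]. A call has 1 to 10 rows; each row is the pose to reach, as a shift and turn from the pose measured when the call began, along the tool's axes at that moment; what a row does not reach only later rows make up. A row lasts 1/10 s, in which the tool goes at most 50 mm and 8.59 degrees, less where a joint would pass 70% of its speed; a pose out of reach is approached as far as the arm can. A call with a gripper value outside its range is refused whole. The fingers move at their own pace and stop on an object; FORCE is the grip in N (left out, the last holds). Time passes only in rows, so rows that repeat a pose let the fingers close. It gives the time, the measured TCP pose, the force and the opening at its end, in the units of the state.
- ctrl.get_state(): the state, without advancing time (a new reading comes with each control period).
- ctrl.capture(name): name is "side" or "top" or "wrist"; returns the picture (480x640x3 uint8, red, green, blue); there is no depth.
- ctrl.camera_model(name): a dict with "camera_matrix" (3x3 intrinsics, pixels), "world_to_cam" (4x4, takes a point from world to camera coordinates). Camera axes: x right, y down, z forward; pixel columns grow to the right and rows downward; lengths in m; the calibration is good to about 2 mm. A picture is of the moment at which its call begins: read the wrist's pose just before it. camera_model takes no time and is no camera call; for the wrist camera it gives the pose at the moment of the call.
- ctrl.finish_job(): hands the job in, once; it reports no verdict.
Trained networks look in the newest picture that a camera, given by its name, has taken for a name from the list of things; names that differ only in an ending like _2 or _b are one class to them, and where a whole thing is asked for, a point or a joint stands for the part that bears it (a point fixed in the world has none). Each returns a list of dicts, best first, with "confidence" (0 to 1); they miss things now and then, are a little off and sometimes report something else, mostly with a low value. They report only what shows in the picture. A call takes as long as a camera call. They do not tell look-alikes from the thing itself.
- ctrl.silhouettes(camera, query): "pixels" (480x640 bool, what is visible of it) and "at" ([column, row] as shares, 0 to 1, of the picture: columns of its width, rows of its height, amid what is visible of it).
- ctrl.tip_of(camera, query): "at" ([column, row] as shares, 0 to 1, of the picture: columns of its width, rows of its height: a listed point, or the origin of a listed thing).
The state is a dict: "time": time; "q": joint angles; "qvel": joint speeds; "joint_torque": joint torques, N m; "position": TCP position; "ee_rot": TCP orientation; "force": force on the tool from outside, world axes, zero at the start; "moment": the same for the moment, N m; "width": finger opening in m.
Only numpy, scipy, OpenCV 4.12 (cv2) and the standard library are available. Lean on these libraries where they do the work, as an engineer would, in place of code of your own. Each camera call takes 0.05 s, during which the arm holds its last target. There are 200 camera calls.

### The job

Take the tall aluminium stage plate out of its rack and stand it on the ledge of the sloping inspection stand, flat against the backrest and centred on it, the same end down as in the rack. Then take the black spring clamp from its parking block and clip it well over the middle of the backrest's top edge, in line with the slope, so that its jaws pinch plate and backrest together. Leave the short plate, the bottle and the dish where they are.

Things in the scene. Friction and masses are not known exactly. Their poses are not given: they have to be found in the camera images.
- plate: Tall aluminium plate, 110 mm long (z), 64 mm wide (y), 6 mm thick (x), with a 34 mm round hole centred 43 mm above its bottom. Origin: centre of its bottom edge face. Starts upright in either slot of the rack; take it near the top by its two long side edges, 64 mm apart. 0.08 to 0.17 kg.
- short_plate: Shorter aluminium plate (80 mm tall, 50 mm wide, 6 mm thick), upright in the other slot, to be left alone. Origin: centre of its bottom edge face; axes as for the tall plate.
- rack: Fixed grey plastic rack, 84 mm (x) by 44 mm (y), 34 mm tall, origin at the centre of its underside. Two slots along its y at x = -22 and +22 mm, 9 mm wide, open at both ends, 24 mm deep (slot floor 10 mm above the bench).
- rest: Backrest of the fixed stand: aluminium strip 40 mm wide (y), leaning 30 degrees from vertical, top away from the robot. z runs up the slope (top edge at 110 mm), x is the front face's normal, pointing up and towards the robot. It fills x = -6 to 0 mm. Origin: corner of its front face and the ledge's upper face, mid-width, 30 mm above the bench. A post stands behind it below z = 45 mm.
- stand: Foot of the fixed inspection stand, steel, 110 (x) by 80 (y) mm, 10 mm thick; origin on its underside, 30 mm below the origin of rest. The ledge on the backrest is 48 mm wide and reaches out to x = 16 mm in the frame of rest, with a lip 5 mm high from x = 12 to 16 mm: 12 mm of room for the 6 mm plate.
- park: Fixed white parking block, foot 70 (x) by 80 mm (y), 16 mm thick, origin at the centre of its underside, with an upright tab 12 mm thick (y), 34 mm wide (x), top 86 mm above the bench. The clamp starts clipped on this tab.
- clamp: Black spring clamp like a clothes peg, 124 mm long, 80 g: its lever on the +y side. Origin on the hinge pin; x along the pin, z towards the handles, middle plane y = 0 at joint 0. Handles 26 mm wide (x), 4 to 60 mm above the hinge, spreading upwards to 46 mm over the outsides; squeezed to 26 mm (about 15 N, at a stop, then parallel) they open the jaws. Starts upright on the tab, hinge at 108 mm.
- jaw (a joint): Opening angle of the clamp's jaws (rad): -0.19 shut, 0 when pinching 12 mm (plate and backrest together, or the parking tab), -0.1 on 6 mm, 0.33 fully open with the handles squeezed to their stop. Sprung shut, about 8 N at the tips.
- mouth (a point): Point midway between the clamp's jaw tips (at joint 0), 56 mm below the hinge pin along the clamp's z. The rubber tips are 24 mm wide, 48 to 64 mm below the hinge, 12 mm apart at joint 0 and about 30 mm fully open. The throat above them is 22 mm wide and ends 7 mm below the hinge.
- bottle: White plastic bottle, 60 mm in diameter, 110 mm tall, to be left alone. Origin: centre of its underside.
- dish: Round glass dish, 80 mm in diameter, 28 mm tall, to be left alone. Origin: centre of its underside.
Not all that is in view belongs to the job. Leave any green look-alike of the stand alone.

How it is judged:
On the way:
1. the tall plate stands on the ledge, flat against the backrest, released (x of plate in the frame of rest between -0.002 and 0.01 m and y of plate in the frame of rest between -0.012 and 0.012 m and z of plate in the frame of rest between -0.004 and 0.006 m and angle between the x axis of plate and the x axis of rest, either way round below 0.12 rad and angle between the z axis of plate and the z axis of rest, either way round below 0.12 rad and contact force between the fingers and plate below 0.1 N and linear speed of plate below 0.02 m/s), for 0.2 s.
At the end, for the whole second after the job is handed in: Plate on the ledge within 6 mm, centred within 12 mm, flat on the backrest within 0.12 rad; clamp pinching plate and backrest, jaw angle -0.05 to 0.08, tips 8 to 55 mm below the top edge, within 22 mm of its middle, in line with the slope within 0.3 rad, square within 0.4 rad; at rest, released (x of plate in the frame of rest between -0.002 and 0.01 m and y of plate in the frame of rest between -0.012 and 0.012 m and z of plate in the frame of rest between -0.004 and 0.006 m and angle between the x axis of plate and the x axis of rest, either way round below 0.12 rad and angle between the z axis of plate and the z axis of rest, either way round below 0.12 rad and z of mouth in the frame of rest between 0.055 and 0.102 m and y of mouth in the frame of rest between -0.022 and 0.022 m and x of mouth in the frame of rest between -0.006 and 0.006 m and angle between the z axis of clamp and the z axis of rest, either way round below 0.3 rad and angle between the y axis of clamp and the x axis of rest, either way round below 0.4 rad and value of joint jaw between -0.05 and 0.08 rad and contact force between clamp and plate above 1.5 N and contact force between clamp and rest above 1.5 N and linear speed of each of clamp, plate below 0.02 m/s); the robot touches nothing.
It fails at once if the short plate is disturbed (moved more than 20 mm) (distance of short_plate from where it was at the start of the episode above 0.02 m).
It fails at once if the bottle is moved more than 20 mm (distance of bottle from where it was at the start of the episode above 0.02 m).
It fails at once if the dish is moved more than 20 mm (distance of dish from where it was at the start of the episode above 0.02 m).
It also fails if it takes over 58 s, if anything falls off the work surface, if the arm or the gripper's body presses on something with over 40 N, if the wrist force passes 120 N, or if a joint passes its speed limit or range.

## Working session

There is one attempt and no reset: what is moved stays moved. The work goes in short steps, Python scripts to look and compute and a shell command to move; the robot and the scene stay as the last step left them, time stands still between calls to the robot, and variables do not carry over. Pictures are saved under pics/ and viewed, about 8 in all and at most 12, crops included, and the job is handed in when it is done.

```bash
ls; mkdir -p pics; python3 - <<'E'
from workcell import ctrl
import cv2,numpy as np
a=ctrl.capture("side");b=ctrl.capture("top")
cv2.imwrite("pics/s1.png",a[:,:,::-1]);cv2.imwrite("pics/t1.png",b[:,:,::-1])
for c in("side","top"):
  m=ctrl.camera_model(c);print(c,np.round(m["camera_matrix"],1).tolist(),np.round(m["world_to_cam"],3).tolist())
  for n in("plate","short_plate","rack","rest","stand","park","clamp","mouth","bottle","dish"):
    print(n,[(round(d["confidence"],2),(np.array(d["at"])*[640,480]).round(1).tolist()) for d in ctrl.tip_of(c,n)[:3]])
print(ctrl.get_state())
E
```

```text
pics
side [[596.3, 0.0, 316.0], [0.0, 596.3, 244.5], [0.0, 0.0, 1.0]] [[-1.0, -0.023, -0.017, 0.535], [-0.001, 0.638, -0.77, 0.068], [0.029, -0.77, -0.638, 1.327], [0.0, 0.0, 0.0, 1.0]]
plate [(0.93, [340.5, 397.4]), (0.2, [344.3, 188.1])]
short_plate [(0.53, [367.7, 402.6])]
rack [(0.59, [349.5, 404.1])]
rest [(0.78, [371.9, 310.3]), (0.75, [331.7, 254.4])]
stand [(0.92, [333.0, 262.9]), (0.79, [370.5, 320.9])]
park [(0.87, [345.5, 204.0]), (0.53, [349.8, 404.4])]
clamp [(0.76, [342.3, 168.2]), (0.61, [344.8, 201.9])]
mouth [(0.83, [343.7, 190.5])]
bottle [(0.78, [251.2, 323.0])]
dish [(0.66, [261.1, 223.4])]
top [[464.6, 0.0, 319.5], [0.0, 464.6, 240.7], [0.0, 0.0, 1.0]] [[-0.027, -1.0, -0.013, 0.021], [-0.988, 0.029, -0.149, 0.561], [0.149, 0.009, -0.989, 0.898], [0.0, 0.0, 0.0, 1.0]]
plate [(0.69, [158.6, 287.2])]
short_plate [(0.61, [153.0, 305.1])]
rack [(0.95, [156.1, 292.7])]
rest [(0.88, [253.4, 312.4]), (0.56, [339.0, 271.8])]
stand [(0.79, [256.0, 311.9])]
park [(0.97, [451.7, 281.0]), (0.7, [462.2, 281.3])]
clamp [(0.97, [467.0, 282.1])]
mouth [(0.73, [463.1, 283.0]), (0.24, [455.2, 283.2])]
bottle [(0.64, [245.2, 198.6])]
dish [(0.57, [409.8, 192.7])]
{'time': 1.1, 'q': array([ 1.04900484e+00,  2.86313893e-01,  1.57670290e+00,  5.47786879e-06,
        1.27863313e+00, -1.50036775e-01]), 'qvel': array([-0.00176692,  0.00012955, -0.00047408, -0.00178112, -0.00040096,
        0.00175166]), 'joint_torque': array([ 5.86838814e-04, -4.05965030e+01, -2.92946738e+01, -2.20691152e-05,
        4.83017375e-04,  2.04550126e-06]), 'position': array([0.24517688, 0.62887345, 0.23131402]), 'ee_rot': array([ 8.25606538e-01,  5.64246262e-01, -2.69277967e-05,  1.00783781e-05]), 'force': array([-0.58696068, -0.03651055, -0.46916061]), 'moment': array([0.0155355 , 0.02690342, 0.02874229]), 'width': 0.08550158843103574}
```

View pics/s1.png

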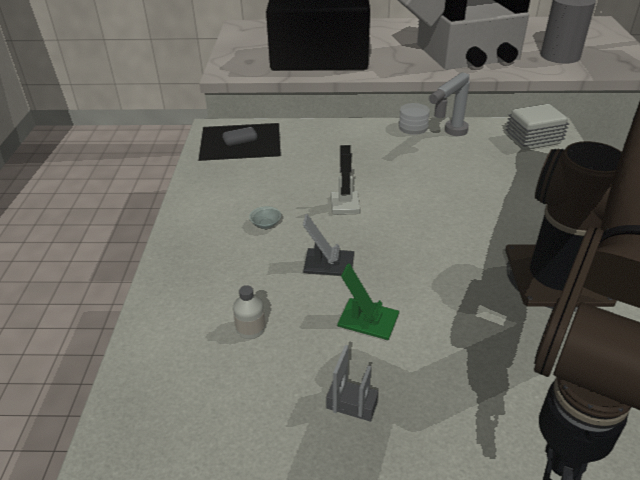

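View pics/t1.png

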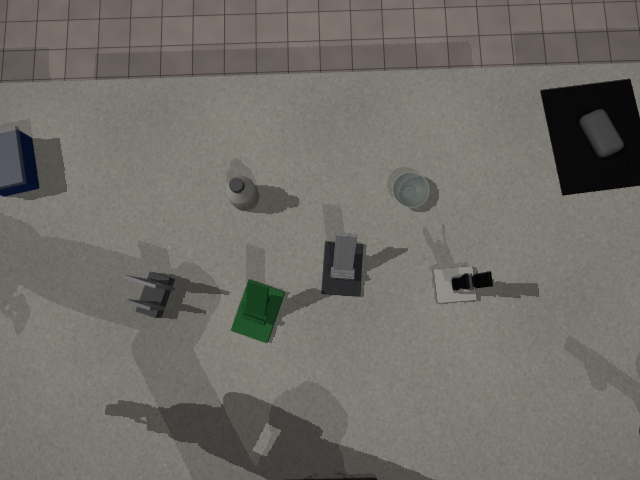

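```bash
cat > h.py <<'E'
import numpy as np,cv2
from workcell import ctrl
def P(c):
    m=ctrl.camera_model(c);return np.array(m["camera_matrix"]),np.array(m["world_to_cam"])
def onz(c,px,z,PM=None):   # pixel -> world at height z
    K,T=PM or P(c);R=T[:3,:3];C=-R.T@T[:3,3]
    d=R.T@np.linalg.inv(K)@np.array([px[0],px[1],1.]);return C+d*(z-C[2])/d[2]
def tri(p1,p2,c1="side",c2="top"):
    Ms=[K@T[:3] for K,T in (P(c1),P(c2))]
    X=cv2.triangulatePoints(*Ms,np.float64(p1),np.float64(p2))[:,0];return X[:3]/X[3]
def proj(c,X,PM=None):
    K,T=PM or P(c);p=K@(T[:3,:3]@np.array(X)+T[:3,3]);return p[:2]/p[2]
E
python3 - <<'E'
from h import *
r=lambda x:np.round(x,4)
print("rack",r(tri((349.5,404.1),(156.1,292.7))),r(onz("top",(156.1,292.7),0)))
print("plate",r(tri((340.5,397.4),(158.6,287.2))));print("short",r(tri((367.7,402.6),(153,305.1))))
print("rest",r(tri((331.7,254.4),(339,271.8))));print("green?",r(tri((371.9,310.3),(253.4,312.4))))
print("park",r(tri((345.5,204),(451.7,281))),r(onz("top",(451.7,281),0)));print("clamp",r(tri((342.3,168.2),(467,282.1))))
print("mouth",r(tri((343.7,190.5),(463.1,283))))
print("bottle",r(tri((251.2,323),(245.2,198.6))),"dish",r(tri((261.1,223.4),(409.8,192.7))))
s=cv2.imread("pics/s1.png");t=cv2.imread("pics/t1.png")
def cr(i,u,v,h=33,w=33): return cv2.resize(i[v-h:v+h,u-w:u+w],(264,264),interpolation=cv2.INTER_CUBIC)
o=np.vstack([np.hstack([cr(t,152,294),cr(t,343,265),cr(t,463,283)]),np.hstack([cr(s,352,382,40,40),cr(s,329,245),cr(s,345,180,40,40)])])
cv2.imwrite("pics/m1.png",o)
E
```

```text
rack [0.4672 0.3483 0.0041] [0.4676 0.3498 0.    ]
plate [0.4813 0.3403 0.0124]
short [0.4375 0.351  0.0129]
rest [ 0.4992 -0.0326  0.0312]
green? [0.4192 0.1417 0.0315]
park [ 0.4685 -0.2652  0.0043] [ 0.4748 -0.2671  0.    ]
clamp [ 0.4711 -0.2651  0.1122]
mouth [ 0.4692 -0.2799  0.0358]
bottle [0.6624 0.1605 0.012 ] dish [ 0.6737 -0.1921 -0.0044]
```

View pics/m1.png

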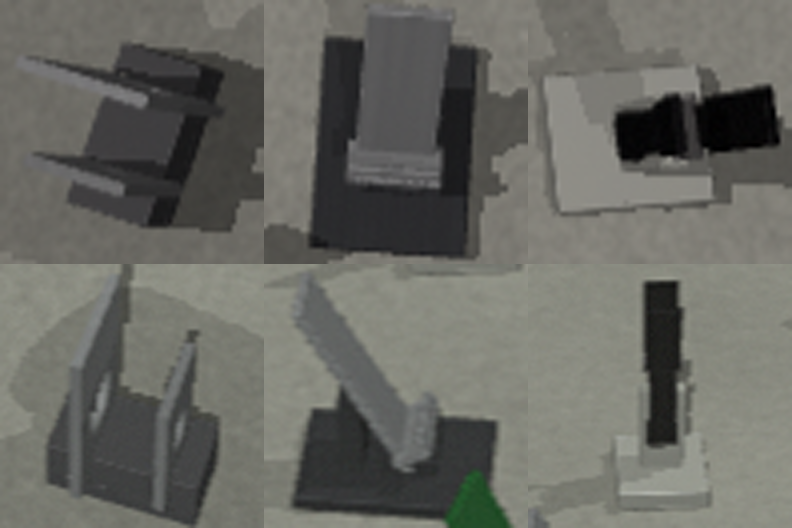

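```bash
cat >> h.py <<'E'
from scipy.spatial.transform import Rotation as Ro
def go(x,y,z,ang=None):  # print the shift (mm) along the tool axes and turn (deg) to reach the target, jaw axis at ang deg
    s=ctrl.get_state();R=Ro.from_quat(s["ee_rot"]).as_matrix()
    d=R.T@(np.array([x,y,z])-s["position"])*1000;a=np.degrees(np.arctan2(R[1,0],R[0,0]))
    t=0 if ang is None else -((ang-a+180)%360-180)
    print("t",round(s["time"],2),"q",np.round(s["q"],2),"z",R[:,2].round(4),"ang",round(a,2),"pos",s["position"].round(4),"-> rows",d.round(1),"turn",round(t,2))
E
python3 -c "
from h import *
go(.484,.340,.231,70.5)
print(P('wrist')[0].round(1),P('wrist')[1].round(3))"
```

```text
t 1.1 q [ 1.05  0.29  1.58  0.    1.28 -0.15] z [-0. -0. -1.] ang 68.7 pos [0.2452 0.6289 0.2313] -> rows [-1.824e+02  3.274e+02  3.000e-01] turn -1.8
[[394.1   0.  316.6]
 [  0.  394.1 233. ]
 [  0.    0.    1. ]] [[ 0.363  0.932  0.    -0.674]
 [ 0.881 -0.343  0.327 -0.042]
 [ 0.304 -0.119 -0.945  0.381]
 [ 0.     0.     0.     1.   ]]
```

```bash
python3 -m inch '[-23,41,0,0,1,-46,82,0,0,1,-68,123,0,-1,1,-91,164,0,-1,1,-114,205,0,-1.8,1,-137,246,0,-1.8,1,-160,287,0,-1.8,1,-182,327,0,-1.8,1,-182,327,0,-1.8,1,-182,327,0,-1.8,1]' 40; python3 - <<'E'
from h import *
import json
PM=P("wrist");im=ctrl.capture("wrist");cv2.imwrite("pics/w1.png",im[:,:,::-1])
for n in("plate","rack","short_plate"):
  for d in ctrl.tip_of("wrist",n)[:2]: print(n,d["confidence"],np.array(d["at"])*[640,480])
np.savez("w1.npz",K=PM[0],T=PM[1]);go(.484,.34,.1)
E
```

```text
time: 2.1
position: [0.4843, 0.3397, 0.2314]
ee_rot: [0.817, 0.576, 0.0, -0.0]
force: [-0.3, 0.4, 0.5]
width: 0.0856
plate 0.94 [317.184 192.096]
rack 0.6 [317.504 166.608]
rack 0.27 [223.296 384.624]
short_plate 0.92 [314.624 141.792]
t 2.3 q [ 0.44  0.1   1.79  0.    1.25 -0.79] z [-2.e-04  1.e-04 -1.e+00] ang 70.61 pos [0.4828 0.3416 0.2313] -> rows [ -1.1   1.7 131.3] turn 0
```

View pics/w1.png

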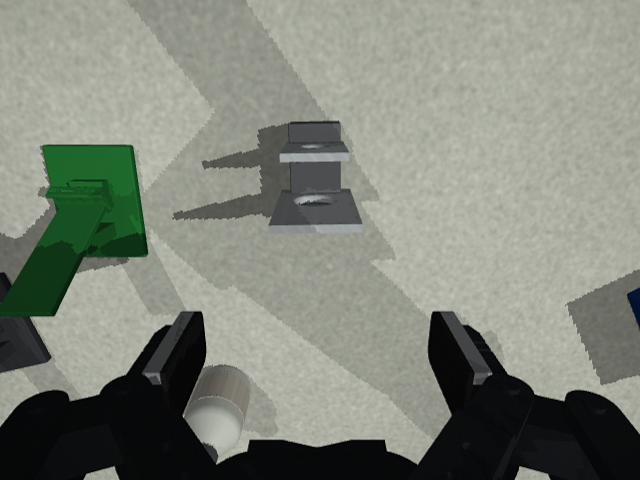

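```bash
python3 - <<'E'
from h import *
d=np.load("w1.npz");PM=(d["K"],d["T"])
a=onz("",(270,228.5),.12,PM);b=onz("",(361,227.5),.12,PM);print(a,b,(a+b)/2,np.linalg.norm(a-b),np.degrees(np.arctan2(*(a-b)[1::-1])))
print("base",onz("",(317.2,192.1),.01,PM), "short top",onz("",(281,159),.09,PM),onz("",(348,158),.09,PM))
m=(a+b)/2;go(m[0],m[1],.084)
E
```

```text
[0.47308393 0.30939167 0.12      ] [0.49315726 0.36777541 0.12      ] [0.4831206  0.33858354 0.12      ] 0.06173815305400805 -108.97385144548375
base [0.48431245 0.33959463 0.01      ] short top [0.4351984  0.32944841 0.09      ] [0.45063081 0.37482126 0.09      ]
t 2.3 q [ 0.44  0.1   1.79  0.    1.25 -0.79] z [-2.e-04  1.e-04 -1.e+00] ang 70.61 pos [0.4828 0.3416 0.2313] -> rows [ -2.8   1.3 147.3] turn 0
```

```bash
python3 -m inch '[-3,1,45,0,1,-3,1,90,0,1,-3,1,125,0,1,-3,1,148,0,1,-3,1,151,0,1,-3,1,151,0,0.6,-3,1,151,0,0.6,-3,1,151,0,0.6,-3,1,151,0,0.6,-3,1,151,0,0.6]' 30; python3 -c "
from h import *
go(.4835,.339,.08,71)"
```

```text
time: 3.3
position: [0.4838, 0.3391, 0.0821]
ee_rot: [0.816, 0.578, 0.002, -0.0]
force: [-1.2, 0.3, 2.3]
width: 0.0636
t 3.3 q [ 0.44  0.27  1.89  0.    0.98 -0.79] z [ 0.0026  0.0019 -1.    ] ang 70.6 pos [0.4838 0.3391 0.0821] -> rows [-0.2 -0.2  2.1] turn -0.4
```

```bash
python3 -m inch '[0,0,-20,0,0.5,0,0,-60,0,0.5,0,0,-110,0,0.5,0,0,-150,0,0.5,0,0,-165,0,0.5,0,0,-165,0,0.5]' 40; python3 - <<'E'
from h import *
for p,q,z,w in(((330.75,277.75),(354.25,279),.0423,48),((336,234),(357.75,235),.1253,40)):
  a,b=onz("top",p,z),onz("top",q,z);print((a+b)/2,np.linalg.norm(a-b),w,np.degrees(np.arctan2(*(a-b)[1::-1])))
go(.56,-.04,.25,85)
E
```

```text
time: 3.9
position: [0.4844, 0.3392, 0.2497]
ee_rot: [0.816, 0.578, 0.004, 0.0]
force: [0.2, 1.1, -2.2]
width: 0.063
[ 0.4837374  -0.03874365  0.0423    ] 0.04695970730476225 48 85.35327180548748
[ 0.55874163 -0.04643693  0.1253    ] 0.04012151954309317 40 85.65575848151428
t 3.9 q [ 0.44  0.09  1.77  0.    1.27 -0.79] z [ 0.0074  0.0041 -1.    ] ang 70.6 pos [0.4844 0.3392 0.2497] -> rows [-332.6  197.3   -1.3] turn -14.4
```

```bash
python3 -m inch '[-37,22,0,-2,0.5,-74,44,0,-4,0.5,-111,66,0,-6,0.5,-148,88,0,-8,0.5,-185,110,0,-10,0.5,-222,131,0,-12,0.5,-259,153,0,-14.4,0.5,-296,175,0,-14.4,0.5,-333,197,0,-14.4,0.5,-333,197,0,-14.4,0.5]'; python3 -m inch '[0,0,0,0,0.5,0,0,0,0,0.5]'; python3 - <<'E'
from h import *
PM=P("wrist");im=ctrl.capture("wrist");cv2.imwrite("pics/w2.png",im[:,:,::-1])
for n in("rest","plate"):
  for d in ctrl.tip_of("wrist",n)[:2]: print(n,d["confidence"],np.array(d["at"])*[640,480])
np.savez("w2.npz",K=PM[0],T=PM[1]);go(.56,-.04,.25,85)
E
```

```text
time: 4.9
position: [0.5586, -0.0447, 0.2444]
ee_rot: [0.739, 0.673, 0.002, -0.001]
force: [-0.2, 0.5, -1.4]
width: 0.0634
time: 5.1
position: [0.557, -0.0441, 0.241]
ee_rot: [0.739, 0.673, 0.0, -0.003]
force: [-0.8, 1.3, -1.5]
width: 0.0632
rest 0.87 [316.992 132.   ]
rest 0.57 [529.728   6.912]
plate 0.96 [315.904 254.976]
t 5.25 q [-0.26  0.02  1.85  0.    1.27 -1.74] z [-2.0e-04  4.3e-03 -1.0e+00] ang 84.76 pos [ 0.5581 -0.0434  0.2434] -> rows [ 3.6  1.6 -6.6] turn -0.24
```

View pics/w2.png

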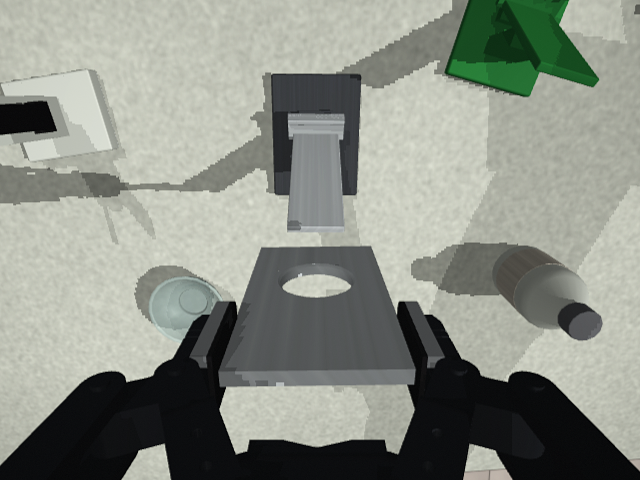

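```bash
python3 - <<'E'
from h import *
d=np.load("w2.npz");PM=(d["K"],d["T"])
f=lambda p,z:onz("",p,z,PM).round(4)
for n,p,q,z in(("lip",(289,114.5),(344.5,114),.0423),("topback",(288,231),(343,230.5),.1223),("foot far",(274,193.5),(358,194.5),.01),("foot near",(272,74),(361,74),.01),("platebot",(260,248),(372,247),.171),("platetop",(218,378),(414,377),.281)):
  a,b=f(p,z),f(q,z);print(n,(a+b)/2,np.linalg.norm(a-b).round(4),np.degrees(np.arctan2(*(b-a)[1::-1])).round(1))
print("rest",f((317,132),.03),"plate",f((315.9,255),.171))
E
```

```text
lip [ 0.48515 -0.03685  0.0423 ] 0.0461 85.1
topback [ 0.55995 -0.0451   0.1223 ] 0.0385 85.1
foot far [ 0.55995 -0.04435  0.01   ] 0.0814 83.9
foot near [ 0.45245 -0.03385  0.01   ] 0.0784 84.7
platebot [ 0.55395 -0.04435  0.171  ] 0.0647 85.1
platetop [ 0.55565 -0.04485  0.281  ] 0.0617 84.9
rest [ 0.5003 -0.038   0.03  ] plate [ 0.5585 -0.0449  0.171 ]
```

```bash
python3 -m inch '[0.5,-20,0,0,0.5,0.5,-45,0,0,0.5,0.5,-58,0,0,0.5,0.5,-58,20,0,0.5,0.5,-58,50,0,0.5,0.5,-58,80,0,0.5,0.5,-58,105,0,0.5,0.5,-58,119,0,0.5,0.5,-58,119,0,0.5,0.5,-58,119,0,0.5]'; python3 - <<'E'
from h import *
PM=P("wrist");im=ctrl.capture("wrist");cv2.imwrite("pics/w3.png",im[100:420,160:480,::-1].repeat(1,0))
s=ctrl.capture("side");t=ctrl.capture("top")
a=cv2.resize(s[190:290,270:390,::-1],(480,400),interpolation=cv2.INTER_CUBIC);b=cv2.resize(im[100:420,190:446,::-1],(320,400))
cv2.imwrite("pics/w3.png",np.hstack([a,b]));go(.499,-.0387,.1045,85)
E
```

```text
time: 6.25
position: [0.5011, -0.0369, 0.1254]
ee_rot: [0.738, 0.674, 0.002, -0.001]
force: [-0.3, -0.0, -1.0]
width: 0.0633
t 6.4 q [-0.28  0.02  2.08  0.    1.04 -1.76] z [ 0.0032  0.0033 -1.    ] ang 84.77 pos [ 0.5017 -0.0373  0.1263] -> rows [-1.7 -2.6 21.8] turn -0.23
```

View pics/w3.png

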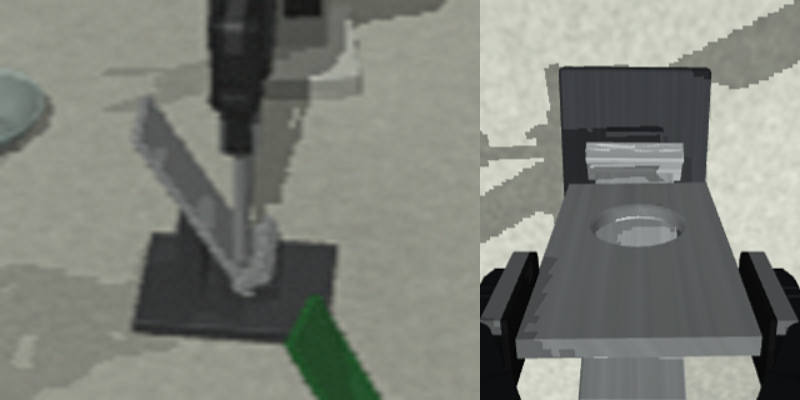

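```bash
python3 -m inch '[0,-1.5,5,0,0.5,0,-1.5,10,0,0.5,0,-1.5,13,0,0.5,0,-1.5,16,0,0.5,0,-1.5,18,0,0.5]' 30; python3 -m inch '[0,0,1,0,0.5,0,0,2,0,0.5,0,0,2,0,0.5]' ;python3 -m inch '[0,0,1,0,0.5,0,0,2,0,0.5,0,0,2,0,0.5]'
```

```text
time: 6.9
position: [0.5, -0.0371, 0.1078]
ee_rot: [0.739, 0.674, 0.002, -0.0]
force: [-0.1, -1.2, -1.7]
width: 0.0632
time: 7.2
position: [0.4999, -0.0371, 0.1057]
ee_rot: [0.739, 0.674, 0.002, -0.001]
force: [0.7, -0.3, -1.1]
width: 0.063
time: 7.5
position: [0.5002, -0.0372, 0.1045]
ee_rot: [0.739, 0.674, 0.002, -0.0]
force: [-2.6, 0.2, 2.9]
width: 0.0632
```

```bash
python3 -m inch '[0,-1,0,0,0.5,0,-2,1,0,0.5,0,-2,2,0,0.5,0,-2,2,0,0.5]' ;python3 -m inch '[0,0,1,0,0.5,0,0,1,0,0.5]' ;python3 -m inch '[0,0,1,0,0.5,0,0,1,0,0.5]'
```

```text
time: 7.9
position: [0.4997, -0.0372, 0.1044]
ee_rot: [0.739, 0.674, 0.003, 0.001]
force: [-1.7, 0.8, 7.1]
width: 0.0628
time: 8.1
position: [0.5001, -0.0372, 0.1044]
ee_rot: [0.739, 0.674, 0.003, 0.001]
force: [-2.3, 0.3, 7.4]
width: 0.0631
time: 8.3
position: [0.5003, -0.0372, 0.1044]
ee_rot: [0.739, 0.674, 0.003, 0.001]
force: [-3.2, 1.7, 6.8]
width: 0.0634
```

```bash
python3 -m inch '[0,5,-0.5,0,0.5,0,10,0,0,0.5,0,16,1,0,0.5,0,22,2,0,0.5,0,27,3,0,0.5,0,32,5,0,0.5,0,36,6,0,0.5,0,36,6,0,0.5]' 20; python3 - <<'E'
from h import *
s=ctrl.capture("side");im=ctrl.capture("wrist")
a=cv2.resize(s[190:290,270:390,::-1],(480,400),interpolation=cv2.INTER_CUBIC);b=cv2.resize(im[40:440,160:480,::-1],(320,400))
cv2.imwrite("pics/w4.png",np.hstack([a,b]));go(.499,-.0387,.1045,85)
E
```

```text
time: 9.1
position: [0.5364, -0.0405, 0.0981]
ee_rot: [0.739, 0.674, 0.003, 0.001]
force: [-2.7, -0.5, 0.9]
width: 0.0629
t 9.2 q [-0.27  0.13  2.02  0.01  0.98 -1.75] z [ 0.0064  0.0032 -1.    ] ang 84.74 pos [ 0.5362 -0.0405  0.0983] -> rows [ -1.6 -37.2  -6.5] turn -0.26
```

View pics/w4.png

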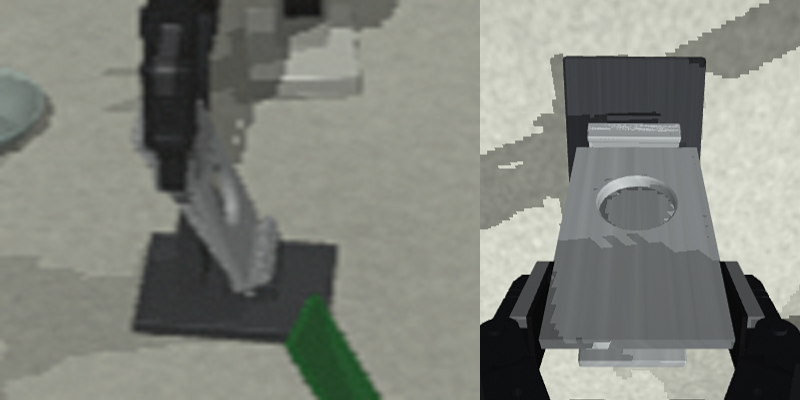

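```bash
python3 -m inch '[0,3,1,0,0.5,0,6,3,0,0.5,0,9,4,0,0.5,0,11,5,0,0.5,0,11,5,0,0.5]' 20;  python3 -m inch '[0,0,0,0,0.85,0,0,0,0,1,0,0,0,0,1,0,0,0,0,1]'
```

```text
time: 9.7
position: [0.5476, -0.0416, 0.0932]
ee_rot: [0.739, 0.674, 0.004, 0.001]
force: [-2.4, -0.2, 2.4]
width: 0.0631
time: 10.1
position: [0.5481, -0.0416, 0.0934]
ee_rot: [0.739, 0.674, 0.004, 0.002]
force: [0.5, -1.2, 0.1]
width: 0.0855
```

```bash
python3 -m inch '[0,0,-15,0,1,0,0,-40,0,1,0,0,-80,0,1,0,0,-120,0,1,0,0,-150,0,1,0,0,-155,0,1,0,0,-155,0,1]'; python3 - <<'E'
from h import *
PM=P("wrist");im=ctrl.capture("wrist");s=ctrl.capture("side")
for n in("rest","plate","clamp","mouth"):
  for d in ctrl.tip_of("wrist",n)[:2]: print(n,d["confidence"],np.array(d["at"])*[640,480])
np.savez("w5.npz",K=PM[0],T=PM[1])
a=cv2.resize(s[190:290,270:390,::-1],(360,300),interpolation=cv2.INTER_CUBIC);b=im[100:400,120:520,::-1]
cv2.imwrite("pics/w5.png",np.hstack([a,b]));go(.468,-.265,.25,93)
E
```

```text
time: 10.8
position: [0.5475, -0.0422, 0.2506]
ee_rot: [0.739, 0.674, 0.005, 0.003]
force: [-0.4, 0.1, -0.2]
width: 0.0852
rest 0.96 [315.776 140.496]
rest 0.75 [525.312  19.584]
plate 0.82 [313.92  137.904]
mouth 0.83 [ 40.192 126.096]
t 11.1 q [-0.26 -0.01  1.88  0.01  1.27 -1.74] z [ 0.0051  0.0039 -1.    ] ang 84.73 pos [ 0.546  -0.0418  0.2465] -> rows [-229.3  -57.1   -4.8] turn -8.27
```

View pics/w5.png

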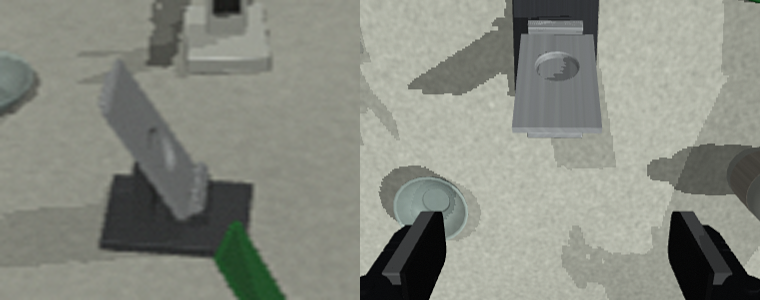

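```bash
python3 -m inch '[-40,-10,0,-2,1,-80,-20,0,-4,1,-120,-30,0,-6,1,-160,-40,0,-8.3,1,-200,-50,0,-8.3,1,-229,-57,0,-8.3,1,-229,-57,0,-8.3,1,-229,-57,0,-8.3,1]'; python3 - <<'E'
from h import *
d=np.load("w5.npz");Q=(d["K"],d["T"])
for n,p,q,z in(("platetop front",(272.5,228.5),(360.5,228.5),.128),("lip",(288,121),(343,121),.0423)):
  a,b=onz("",p,z,Q),onz("",q,z,Q);print(n,(a+b)/2,np.linalg.norm(a-b),np.degrees(np.arctan2(*(b-a)[1::-1])))
PM=P("wrist");im=ctrl.capture("wrist");cv2.imwrite("pics/w6.png",im[:,:,::-1])
for n in("clamp","mouth","park"):
  for d in ctrl.tip_of("wrist",n)[:2]: print(n,d["confidence"],np.array(d["at"])*[640,480])
np.savez("w6.npz",K=PM[0],T=PM[1]);go(.468,-.265,.13,93)
E
```

```text
time: 11.9
position: [0.4677, -0.2648, 0.2442]
ee_rot: [0.689, 0.725, 0.003, -0.0]
force: [1.1, 0.3, 0.3]
width: 0.0852
platetop front [ 0.55214218 -0.0428817   0.128     ] 0.0623692860722181 84.69276451940692
lip [ 0.48476567 -0.0373142   0.0423    ] 0.047043911496187515 84.74189929110116
clamp 0.57 [310.72  210.816]
mouth 0.59 [313.408 199.488]
park 0.79 [315.328 183.408]
t 12.1 q [-0.7  -0.03  1.9   0.01  1.27 -2.33] z [ 0.0049  0.0045 -1.    ] ang 93.13 pos [ 0.4685 -0.2635  0.2449] -> rows [ -1.9  -1.2 114.9] turn 0.13
```

View pics/w6.png

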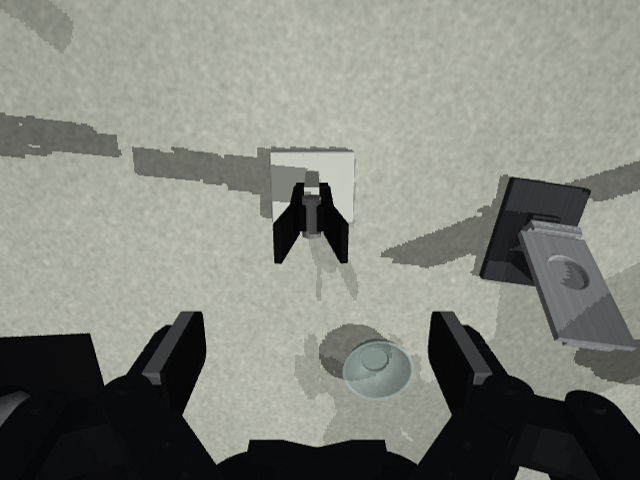

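```bash
python3 - <<'E'
from h import *
d=np.load("w6.npz");Q=(d["K"],d["T"])
f=lambda p,z:onz("",p,z,Q).round(4)
print("handle top outer",f((275,262),.168),f((348,262),.168),"other",f((275,231),.168),f((348,230),.168))
print("hinge",f((310.7,210.8),.108),"mouth",f((313.4,199.5),.052),"park",f((315.3,183.4),0))
print("foot",f((271,149),.016),f((353,149.5),.016),f((355,220),.016))
E
```

```text
handle top outer [ 0.4782 -0.2894  0.168 ] [ 0.4761 -0.2455  0.168 ] other [ 0.4585 -0.2897  0.168 ] [ 0.4558 -0.2471  0.168 ]
hinge [ 0.4625 -0.2691  0.108 ] mouth [ 0.4683 -0.267   0.052 ] park [ 0.4651 -0.2654  0.    ]
foot [ 0.4315 -0.3082  0.016 ] [ 0.4281 -0.2323  0.016 ] [ 0.4963 -0.2247  0.016 ]
```

```bash
python3 -m inch '[-4,-3.5,30,0,1,-4,-3.5,70,0,1,-4,-3.5,100,0,1,-4,-3.5,114,0,1,-4,-3.5,117,0,1,-4,-3.5,117,0,1]' 60; python3 -m inch '[0,0,0,0,0.2,0,0,0,0,0.2,0,0,0,0,0.2,0,0,0,0,0.2,0,0,0,0,0.2,0,0,0,0,0.2,0,0,0,0,0.2]'
```

```text
time: 12.7
position: [0.4665, -0.2672, 0.1286]
ee_rot: [0.687, 0.726, 0.003, 0.001]
force: [-0.2, 0.1, -0.1]
width: 0.0854
time: 13.4
position: [0.4663, -0.2671, 0.1285]
ee_rot: [0.687, 0.726, 0.003, 0.001]
force: [-0.2, 0.7, -1.4]
width: 0.0246
```

```bash
python3 -c "
from h import *
go(.465,-.2675,.128,93)"
```

```text
t 13.4 q [-0.71  0.09  2.    0.01  1.05 -2.34] z [ 0.0053  0.0041 -1.    ] ang 93.17 pos [ 0.4663 -0.2671  0.1285] -> rows [-0.4 -1.4  0.5] turn 0.17
```

```bash
python3 -m inch '[0,0,-15,0,0.2,0,0,-40,0,0.2,0,0,-80,0,0.2,0,0,-115,0,0.2,0,0,-131,0,0.2,0,0,-131,0,0.2]' 60;python3 -c "
from h import *
go(.5697,-.0448,.2555,-5)"
```

```text
time: 14.0
position: [0.4669, -0.2687, 0.2633]
ee_rot: [0.687, 0.726, 0.003, 0.004]
force: [-0.6, 1.2, -0.3]
width: 0.0245
t 14.0 q [-0.71 -0.05  1.88  0.01  1.3  -2.34] z [ 1.070e-02 -6.000e-04 -9.999e-01] ang 93.17 pos [ 0.4669 -0.2687  0.2633] -> rows [217.9 115.    8.8] turn 98.17
```

```bash
python3 -m inch '[22,11,0,8,0.2,44,23,0,16,0.2,66,35,0,24,0.2,88,46,0,32,0.2,110,58,0,40,0.2,132,70,0,48,0.2,154,81,0,56,0.2,176,93,0,64,0.2,198,105,0,72,0.2,218,115,0,80,0.2]'; python3 -m inch '[0,0,0,8,0.2,0,0,0,16,0.2,0,0,0,18,0.2,0,0,0,18,0.2]'; python3 - <<'E'
from h import *
s=ctrl.capture("side");im=ctrl.capture("wrist");t=ctrl.capture("top")
a=cv2.resize(s[160:300,265:405,::-1],(500,500),interpolation=cv2.INTER_CUBIC);b=cv2.resize(im[:,:,::-1][:480,170:470],(300,480));b=cv2.copyMakeBorder(b,0,20,0,0,0)
cv2.imwrite("pics/w7.png",np.hstack([a,b]));go(.5697,-.0448,.2255,-5)
E
```

```text
time: 15.0
position: [0.5689, -0.0432, 0.2612]
ee_rot: [0.994, 0.112, 0.003, -0.0]
force: [-0.2, 0.1, 0.1]
width: 0.0247
time: 15.4
position: [0.5677, -0.0428, 0.2583]
ee_rot: [0.999, -0.045, 0.001, -0.001]
force: [0.3, -0.1, -1.2]
width: 0.0248
t 15.55 q [-0.25  0.03  1.81  0.    1.29 -0.17] z [ 0.0036  0.0014 -1.    ] ang -5.11 pos [ 0.5683 -0.0431  0.2597] -> rows [ 1.5  1.6 34.2] turn -0.11
```

View pics/w7.png

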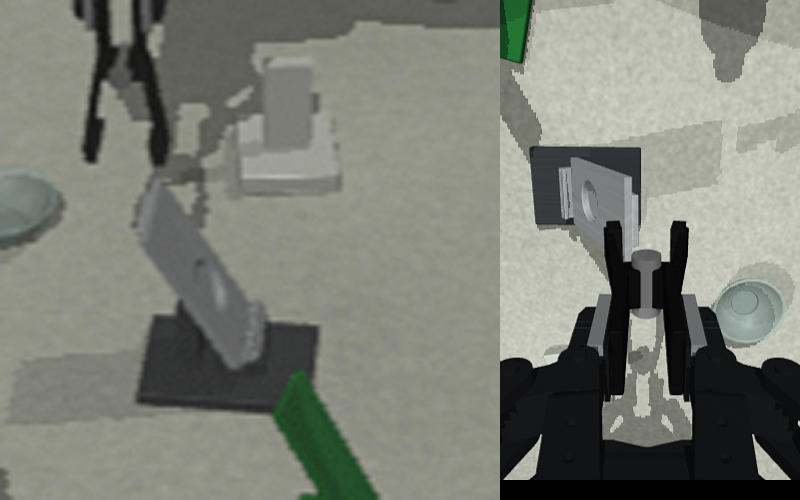

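```bash
python3 -m inch '[1.5,1.5,15,0,0.2,1.5,1.5,30,0,0.2,1.5,1.5,34,0,0.2,-2,1.5,40,0,0.2,-7,1.5,49,0,0.2,-12,1.5,57.5,0,0.2,-15,1.5,62.5,0,0.2,-15,1.5,62.5,0,0.2]';python3 -c "
from h import *
go(.5697,-.0448,.2255,-5);go(.500+.0446*.996,-.0387-.0446*.087,.1815,-5)"
```

```text
time: 16.35
position: [0.5524, -0.043, 0.1961]
ee_rot: [0.999, -0.045, 0.001, -0.001]
force: [-0.2, 0.2, -0.8]
width: 0.0241
t 16.35 q [-0.26  0.05  1.91  0.    1.18 -0.17] z [ 0.0018  0.0019 -1.    ] ang -5.11 pos [ 0.5524 -0.043   0.1961] -> rows [ 17.5   0.2 -29.4] turn -0.11
t 16.35 q [-0.26  0.05  1.91  0.    1.18 -0.17] z [ 0.0018  0.0019 -1.    ] ang -5.11 pos [ 0.5524 -0.043   0.1961] -> rows [-8.   0.4 14.6] turn -0.11
```

```bash
python3 -m inch '[-2,0,4,0,0.2,-4,0,7,0,0.2,-4,0,7,0,0.2]';python3 -m inch '[-2,0,4,0,0.2,-4,0,7.5,0,0.2,-4,0,7.5,0,0.2]'; python3 - <<'E'
from h import *
s=ctrl.capture("side");im=ctrl.capture("wrist")
a=cv2.resize(s[160:300,265:405,::-1],(500,500),interpolation=cv2.INTER_CUBIC);b=cv2.resize(im[:,:,::-1][:480,170:470],(300,480));b=cv2.copyMakeBorder(b,0,20,0,0,0)
cv2.imwrite("pics/w8.png",np.hstack([a,b]))
E
```

```text
time: 16.65
position: [0.548, -0.0425, 0.1886]
ee_rot: [0.999, -0.045, 0.0, -0.001]
force: [-0.8, -0.3, -0.5]
width: 0.0243
time: 16.95
position: [0.5453, -0.0424, 0.1814]
ee_rot: [0.999, -0.045, 0.003, -0.001]
force: [4.8, -0.5, -2.9]
width: 0.0246
```

View pics/w8.png

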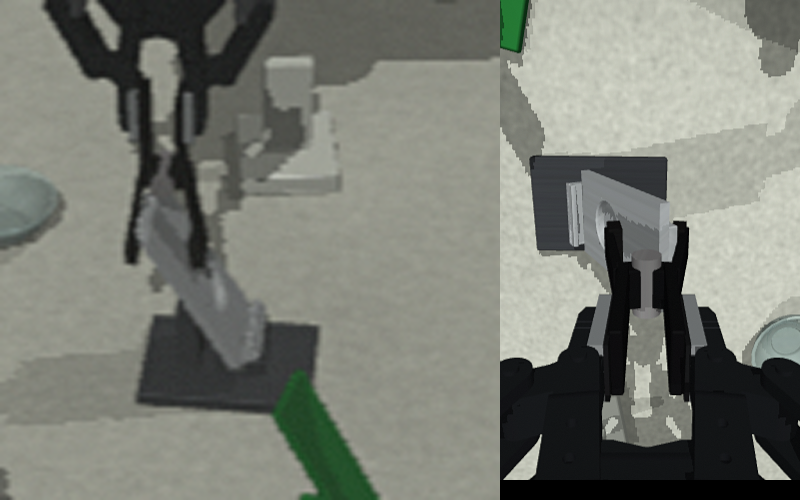

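```bash
python3 -m inch '[2,0,0,0,0.3,3,0,0,0,0.4,5,0,0,0,0.5,9,0,0,0,0.6,14,0,0,0,0.75,20,0,0,0,0.9,27,0,0,0,1,34,0,0,0,1,41,0,0,0,1,41,0,0,0,1]' 20;python3 - <<'E'
from h import *
s=ctrl.capture("side")
print([(n,d["confidence"],(np.array(d["at"])*[640,480]).round(1)) for n in("mouth","clamp","rest","plate") for d in ctrl.tip_of("side",n)[:1]])
cv2.imwrite("pics/w9.png",cv2.resize(s[160:300,265:405,::-1],(500,500),interpolation=cv2.INTER_CUBIC));go(.5,-.04,.18)
sil=ctrl.silhouettes("side","clamp")
for d in sil[:1]:
  v,u=np.nonzero(d["pixels"]);print(d["confidence"],len(u),np.array(d["at"])*[640,480]);p=np.stack([u,v],1).astype(np.float32)
  print("line",cv2.fitLine(p,cv2.DIST_L2,0,.01,.01).ravel(),u.min(),u.max(),v.min(),v.max())
R=np.array([.5,-.0387,.03]);a=np.array([.996,-.087,0]);
for z in(0,.085,.11,.145,.2): print(z,proj("side",R+a*z*.5+np.array([0,0,z*.866])).round(1))
E
```

```text
time: 18.05
position: [0.5869, -0.0462, 0.1817]
ee_rot: [0.999, -0.045, 0.002, -0.001]
force: [-0.1, -0.1, -0.4]
width: 0.0856
[('mouth', 0.6, array([310.2, 230.7])), ('clamp', 0.73, array([250.8, 326.7])), ('rest', 0.82, array([371.9, 311.4])), ('plate', 0.94, array([332.6, 251.9]))]
t 18.3 q [-0.25  0.14  1.84  0.    1.15 -0.16] z [ 0.0045  0.0016 -1.    ] ang -5.12 pos [ 0.5858 -0.0459  0.1816] -> rows [-86.    1.7   1.2] turn 0
0.55 775 [299.328 205.824]
line [  0.6896967   0.7240983 297.9626    207.75742  ] 275 320 183 233
0 [331.7 253.1]
0.085 [312.4 226.5]
0.11 [306.5 218.3]
0.145 [298.  206.6]
0.2 [284.2 187.5]
```

```bash
python3 -m inch '[5,0,0,0,1,10,0,0,0,1,10,0,0,0,1,10,0,-10,0,1,10,0,-30,0,1,10,0,-70,0,1,10,0,-110,0,1,10,0,-110,0,1]';python3 - <<'E'
from h import *
s=ctrl.capture("side");im=ctrl.capture("wrist")
print([(n,d["confidence"],(np.array(d["at"])*[640,480]).round(1)) for n in("mouth","clamp","rest","plate") for d in ctrl.tip_of("side",n)[:2]])
a=cv2.resize(s[160:300,265:405,::-1],(500,500),interpolation=cv2.INTER_CUBIC);b=cv2.resize(im[:,:,::-1][:480,170:470],(300,480));b=cv2.copyMakeBorder(b,0,20,0,0,0)
cv2.imwrite("pics/w9.png",np.hstack([a,b]))
sil=ctrl.silhouettes("side","clamp")
for d in sil[:1]:
  v,u=np.nonzero(d["pixels"]);print(d["confidence"],len(u),u.min(),u.max(),v.min(),v.max());p=np.stack([u,v],1).astype(np.float32)
  print("line",cv2.fitLine(p,cv2.DIST_L2,0,.01,.01).ravel())
E
```

```text
time: 19.15
position: [0.5983, -0.0477, 0.3008]
ee_rot: [0.999, -0.045, 0.009, 0.001]
force: [1.0, 0.8, 1.7]
width: 0.0856
[('mouth', 0.84, array([311.4, 229. ])), ('mouth', 0.59, array([342.3, 200.4])), ('clamp', 0.68, array([296.1, 208.5])), ('rest', 0.74, array([362.7, 403. ])), ('rest', 0.62, array([372.4, 308.8])), ('plate', 0.65, array([333.6, 253.9]))]
0.93 660 276 320 184 231
line [  0.695994     0.71804756 297.96213    207.64394   ]
```

View pics/w9.png

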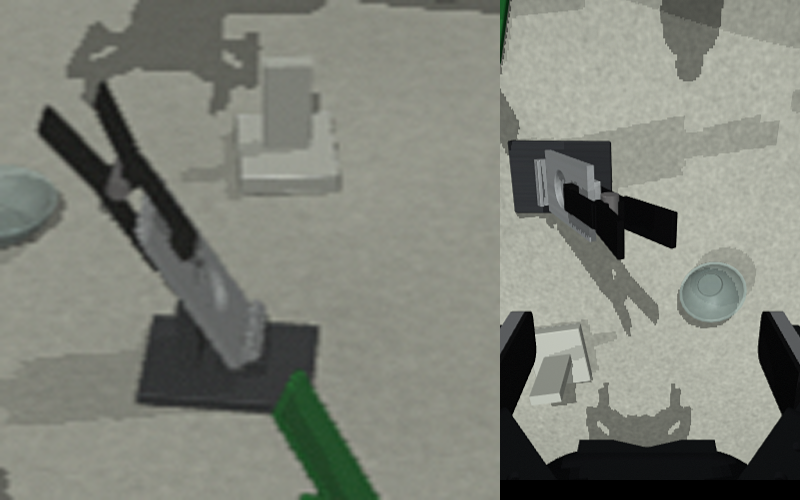

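```bash
python3 - <<'E'
from h import *
ctrl.capture("top");ctrl.capture("side")
O=np.array([.5,-.0387,.03]);a=np.array([.996,-.087,0]);X=np.c_[-a*.866+[0,0,.5],np.array([.087,.996,0]),a*.5+[0,0,.866]].T
g=lambda c,n:np.array(ctrl.tip_of(c,n)[0]["at"])*[640,480]
for n in("mouth","clamp","plate"):
  p,q=g("side",n),g("top",n);w=tri(p,q);print(n,p,q,w.round(4),"in rest mm",(X@(w-O)*1000).round(1))
go(0,0,0);
E
```

```text
Traceback (most recent call last):
IndexError: list index out of range
```

```bash
python3 - <<'E'
from h import *
PM=P("wrist");ctrl.capture("wrist")
O=np.array([.5,-.0387,.03]);a=np.array([.996,-.087,0]);X=np.c_[-a*.866+[0,0,.5],np.array([.087,.996,0]),a*.5+[0,0,.866]].T
for n,z in(("mouth",.098),("clamp",.147),("plate",.0315),("rest",.03)):
  for d in ctrl.tip_of("wrist",n)[:2]:
    w=onz("",np.array(d["at"])*[640,480],z,PM);print(n,round(d["confidence"],2),"in rest mm",(X@(w-O)*1000).round(1))
go(0,0,0)
E
```

```text
mouth 0.67 in rest mm [-22.5 -13.1  91.5]
mouth 0.64 in rest mm [-0.6 -2.  78.8]
clamp 0.93 in rest mm [ -2.1  -1.4 136.3]
clamp 0.43 in rest mm [  38.3 -126.   113. ]
plate 0.94 in rest mm [ 3.6  0.4 -0.3]
rest 0.82 in rest mm [-2.9  0.5  1.7]
t 19.95 q [-0.25  0.07  1.71  0.    1.35 -0.16] z [ 0.0047  0.0016 -1.    ] ang -5.12 pos [ 0.5953 -0.047   0.2917] -> rows [-598.4    6.9  289. ] turn 0
```

All within limits: mouth ≈ (−0.6, −2, 79) mm, plate ≈ (3.6, 0.4, −0.3) mm in the frame of the rest. The arm is clear, so I'm handing in.

```bash
python3 -c "
from workcell import ctrl
print(ctrl.finish_job())"
```

```text
the job is handed in; nothing more can be done
None
```

The tall plate now stands on the ledge of the grey stand, flat against the backrest, and the clamp pinches plate and backrest at the top edge. I handed the job in at about 20 s with the arm clear; it gave no verdict.

- **Plate:** I took it from its rack slot, lowered it upright onto the ledge, tipped it back onto the backrest and let go.
- **Clamp:** I squeezed it off the parking tab, turned it, lowered it open over the top edge along the slope, and let it spring shut as I released it.

The last checks, in the frame of the rest, all fall within the limits:

| Item | x (mm) | y (mm) | z (mm) |
|---|---|---|---|
| Plate | 3.6 | 0.4 | -0.3 |
| Clamp mouth | -0.6 | -2 | 79 |

- **Angle:** from the side, the clamp lies about 1° off the slope in the picture.
- **Checks that failed or disagreed:**
  - The final top-camera cross-check failed because that view gave no detection, so the figures above come from one wrist view with assumed heights.
  - The network also gave a second mouth position, at (-22.5, -13, 91.5) mm. I rejected it because the side picture contradicted it.
  - The line fitted to the clamp's silhouette was about 8° off the slope in the picture.
  - I could not measure the jaw angle or pinch force directly.
- **Other objects:** nothing showed the short plate, bottle or dish disturbed, but I did not measure them again.

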